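# Dock a hanging slide carrier on the sloped gravity rail

## Robot

A 6-joint arm with a two-finger parallel gripper is mounted at the origin on the work surface. World frame = base frame: x ahead of the robot, y to its left, z up, the work surface at z = 0. Lengths are in m, angles in degrees, forces in N, time in s.
With the tool pointing down it reaches from about 0.275 to 0.825 m from the base axis. Payload 5.2 kg.
Tool frame: the origin (TCP) lies on the centre line of the jaws, within the pads' length; the fingertips stand 8 mm ahead of it and the grasp point (between the pads) lies 11 mm behind it (env.tip_reach is the distance from the TCP to the fingertips, in m); z points along the fingers, y is the line along which they close (so a half turn about z gives the same grasp; the last joint's range is limited). The gripper opens to 93 mm and grips with 3 to 60 N. Pads are 15 mm wide; open, the fingers measure 128 mm over their backs; the gripper's body (75 mm by 188 mm) begins 65 mm behind the grasp point.
Start: joints at [54.958, 14.817, 87.949, -0, 77.235, -11.62], TCP at [0.219, 0.505, 0.227] pointing down, gripper open.
Joint ranges: [-179.93, 179.93], [-52.35, 119.4], [10.71, 147.94], [-69.91, 249.91], [12.55, 155.21], [-178.61, 178.61]. Speed limits (degrees/s): [147.25, 147.25, 180, 180, 180, 180].

## Interface

Orientations are given as [roll, pitch, yaw] about the fixed x, y, z axes, in that order (R = Rz(yaw) Ry(pitch) Rx(roll)).
In Python, from cell import env gives the robot as it stands.
- The arm moves only by the tool servo_tool, never from a script. Its argument "motion" is a list of rows, each a list of 4 numbers: the shift along the tool's x, y, z in m, then the turn about the tool's z in rad. A call has 1 to 5 rows; each row is the pose to reach, as a shift and turn from the pose commanded when the call began, along the tool's axes at that moment; what a row does not reach only later rows make up. A row lasts 1/12 s, in which the tool goes at most 41.7 mm and 7.16 degrees, less where a joint would pass 70% of its speed; a pose out of reach is approached as far as the arm can. A call with a gripper value outside its range is refused whole. "grip" is the opening, from -1 (shut) to 1 (fully open), set as the call begins (left out, the last holds). The fingers move at their own pace and stop on an object; the grip force is fixed at half the most. Time passes only in rows, so rows that repeat a pose let the fingers close. It gives the time, the measured TCP pose, the force, the opening and the grip force at its end, in the units of the state.
- env.read_state(): the state, without advancing time (a new reading comes with each control period).
- env.get_image(name): name is "side" or "top"; returns a dict with "color" (480x640x3 uint8, red, green, blue), "camera_matrix" (3x3 intrinsics, pixels), "dist" ([k1, k2, p1, p2, k3] as OpenCV has them; the pictures are not rectified), "position" and "attitude" of the camera in the world. Camera axes: x right, y up, looking along -z (the intrinsics and any distortion apply to the point x, -y, -z); pixel columns grow to the right and rows downward; lengths in m; the calibration is good to about 2 mm. A picture is of the moment at which its call begins. There is no depth.
- env.finish_job(): hands the job in; it is judged then, once.
The state is a dict: "time": time; "qpos": joint angles; "qd": joint speeds; "joint_torque": joint torques, N m; "tool_pos": TCP position; "eef_rot": TCP orientation; "ft_force": force on the tool from outside, world axes, zero at the start; "ft_torque": the same for the moment, N m; "opening": finger opening in m; "grip_force": force on a finger pad.
Only numpy, scipy, OpenCV 4.12 (cv2) and the standard library are available. Lean on these libraries where they do the work, as an engineer would, in place of code of your own. Each camera call takes 0.05 s, during which the arm holds its last target. There are 200 camera calls.

## Task

Pick up the slide carrier with the green fin and hook it over the upper end of the sloping rail, at the yellow mark, lowering it by feel until the rail takes its weight, pressing with less than 15 N, before you let go. Let it run down by itself to the orange stop pad; then press the carrier gently down the rail until the pad is pushed fully home, and back off. Keep all other pushes on the rail and pad under 25 N and leave the blue and white carriers where they stand.

Things in the scene. Friction and masses are not known exactly. Their poses are not given: they have to be found in the camera images.
- green_fin (a point): Centre of the green grip fin of the carrier to hang. Carrier axes: z up, y along the fin. Fin 12 (x) x 64 (y) x 44 (z) mm. Under it a green top plate, x -28 to +15, y -32 to +32, z -30 to -22. The carrier stands on the table, fin centre 146 mm up; 0.2 to 0.33 kg, centred below the fin.
- green_slot (a point): Point 30 mm below the green fin's centre: middle of the top plate's flat slick underside, which runs on the rail. Lips 6 mm thick hang 12 mm below it on both sides of an 18 mm slot (x -9 to +9). A spine at x -28 to -22 carries the white slide basket (x -22 to +28, y -30 to +30, top 76 mm below this point). Open to +x between lips and basket: move it +x onto the rail, then down.
- blue_fin (a point): Centre of the fin of a like carrier with blue fin; bystander, same sizes.
- white_fin (a point): Centre of the fin of a like carrier, all white; bystander, same sizes.
- station: Rail station, fixed. Origin: centre of the underside of its white base (70 x 420 x 12 mm). x across the rail away from the robot, y towards the rail's upper end. Posts 16 mm thick at y +188 (255 high) and -188 (210 high). Rail: aluminium bar 12 mm wide, 12 thick, over x = 0, 7 degrees (0.122 rad) down towards -y, on rubber mounts (gives 1 mm per 9 N).
- rail_mid (a point): Fixed mark on the station at x = 0, y = 0, 195 mm up: the NOMINAL middle of the rail's top. The real rail is clamped up to 15 mm higher or lower, differently each time and not measured here: find it by touch. Rail top at station y is that height + 0.123 y.
- load_mark (a point): Nominal point of the rail's top (same 15 mm doubt in height) at the middle of its yellow band, 60 mm long, at the upper end: hang the carrier with its fin centre within 35 mm of this along the rail. Let go there it slides down by itself in 1 to 2 s, lying at the rail's slope.
- dock (a joint): Orange stop pad at the rail's lower end, travel downhill along the rail in m: 0 out, 0.016 fully home (hard end). Starts at 0 to 0.003; the arriving carrier may shift it some mm. No spring: about 6 N of friction, stays where left. 34 mm wide, 3 to 51 mm above the rail's top; it meets the downhill end of fin and plate, the fin centre being then at station y -97 mm, and -112 when home.
Mind the look-alikes: they are no part of the job. What is shaped like the part that bears green_fin but black or purple is not meant.

How it is judged (in metres and radians):
On the way, in this order (a step that is already met when the one before it is completed fails the run):
1. the green carrier, still held, rests on the rail at the yellow mark (x of green_fin in the frame of station between -0.01 and 0.01 m and contact force between green and station above 0.5 N and angle between green's own z axis and vertical below 0.26 rad and z of green_fin in the frame of station between 0.175 and 0.265 m and contact force between the fingers and green above 1 N and y of green_fin in the frame of station between 0.055 and 0.135 m), for 0.2 s.
2. released, it has run down to the stop pad by itself (x of green_fin in the frame of station between -0.01 and 0.01 m and contact force between green and station above 0.5 N and angle between green's own z axis and vertical below 0.26 rad and z of green_fin in the frame of station between 0.175 and 0.265 m and contact force between the fingers and green below 0.1 N and y of green_fin in the frame of station below -0.088 m and linear speed of green below 0.02 m/s), for 0.2 s.
3. the carrier has pushed the stop pad fully home (x of green_fin in the frame of station between -0.01 and 0.01 m and contact force between green and station above 0.5 N and angle between green's own z axis and vertical below 0.26 rad and z of green_fin in the frame of station between 0.175 and 0.265 m and value of joint dock above 0.014 m), for 0.1 s.
At the end, for the whole second after the job is handed in: The green carrier hangs by its hook on the rail (slot over the rail within 10 mm, within 0.26 rad of upright), at rest against the stop pad, which stands at least 13.5 of its 16 mm home; nothing is held (x of green_fin in the frame of station between -0.01 and 0.01 m and contact force between green and station above 0.5 N and angle between green's own z axis and vertical below 0.26 rad and z of green_fin in the frame of station between 0.175 and 0.265 m and y of green_fin in the frame of station below -0.104 m and value of joint dock above 0.0135 m and linear speed of green below 0.02 m/s and contact force between the arm and station below 0.1 N); the robot touches nothing.
It fails at once if the robot, holding or pushing the carrier, presses it on the rail or pad with more than 25 N (contact force between green and station above 25 N and contact force between the fingers and green above 0.3 N).
It fails at once if the robot presses the held carrier on the upper part of the rail with more than 15 N (contact force between green and station above 15 N and contact force between the fingers and green above 0.3 N and y of green_fin in the frame of station above 0.02 m).
It fails at once if the robot pushes the rail station with more than 25 N (contact force between any of the arm, the fingers and station above 25 N).
It fails at once if the carrier is led along the middle of the rail by the gripper instead of running by itself (contact force between the fingers and green above 0.3 N and contact force between green and station above 0.3 N and y of green_fin in the frame of station between -0.06 and 0.02 m).
It fails at once if the blue or white carrier is shifted by more than 20 mm (distance of any of blue_fin, white_fin from where it was at the start of the episode above 0.02 m).
It also fails if it takes over 56 s, if anything falls off the work surface, if the arm or the gripper's body presses on something with over 40 N, if the wrist force passes 120 N, or if a joint passes its speed limit or range.

## Working session

There is one attempt and no reset: what is moved stays moved. The work goes in short steps, Python scripts to look and compute and a tool call to move; the robot and the scene stay as the last step left them, time stands still between calls to the robot, and variables do not carry over. Pictures are saved under pics/ and viewed, at most 10 in all, crops included, and the job is handed in when it is done.

Besides the shell and the picture viewer there is one more tool, called after "Call:" as name(argument=value, ...) on one line, values as JSON. servo_tool: Moves the arm, as the interface text tells. Its arguments: {"type":"object","properties":{"motion":{"type":"array","items":{"type":"array","items":{"type":"number"}}},"grip":{"type":"number"}},"required":["motion"]}

```bash
mkdir -p pics; ls
python3 - <<'E'
from cell import env
import cv2,numpy as np
for n in("side","top"):
    d=env.get_image(n); cv2.imwrite(f"pics/{n}0.png",d["color"][:,:,::-1])
    print(n,d["camera_matrix"],d["dist"],d["position"],d["attitude"])
print(env.read_state())
E
```

```text
pics
side [[610.28377784   0.         319.12061324]
 [  0.         610.28377784 241.14493016]
 [  0.           0.           1.        ]] [-0.15055187  0.          0.          0.          0.        ] [-0.10398004 -0.62141721  1.12193656] [ 39.91948529   0.9584757  -47.64028112]
top [[566.01695968   0.         323.01212395]
 [  0.         566.01695968 242.74412564]
 [  0.           0.           1.        ]] [-0.06395349  0.          0.          0.          0.        ] [ 0.25905415 -0.06819489  1.17151185] [ 1.34152043e+01 -2.82513410e-02 -8.22795779e+01]
{'time': 0.1, 'qpos': array([ 5.49575210e+01,  1.48544958e+01,  8.80025958e+01,  1.23273183e-03,
        7.72350939e+01, -1.16198528e+01]), 'qd': array([ 0.08776025,  0.04123818, -0.14447449,  0.06309545,  0.04347254,
        0.02535508]), 'joint_torque': array([ 3.07295915e-03, -4.38209331e+01, -2.84644532e+01,  7.20820692e-02,
        3.62422562e-02, -6.41695738e-05]), 'tool_pos': array([0.21833346, 0.50430374, 0.22592184]), 'eef_rot': array([-1.79909946e+02, -1.97449533e-02,  1.56577085e+02]), 'ft_force': array([ 0.17736116, -0.68314385, -0.51958287]), 'ft_torque': array([-0.00025011,  0.03384741,  0.03273867]), 'grip_force': 0.0, 'opening': 0.09273209387413886}
```

View pics/side0.png

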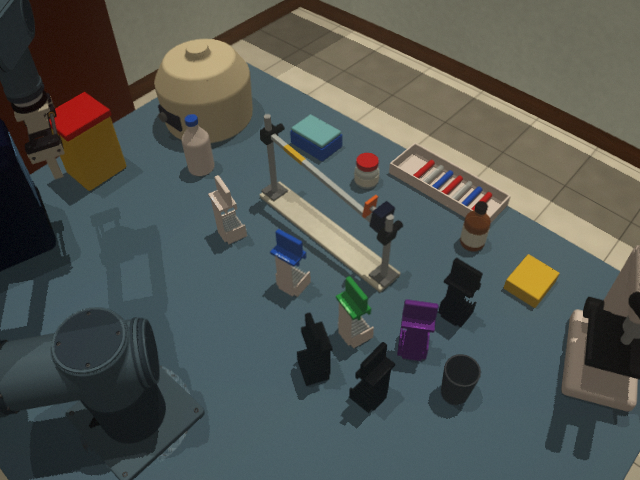

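View pics/top0.png

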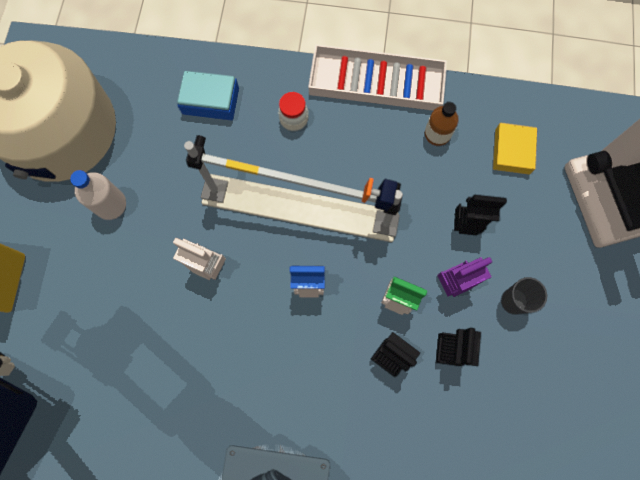

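The side view shows the green carrier at about (353,300), with the rail running from (270,133) to (385,212). In the top view, green is at (405,293) and the yellow band at (243,168). I'll zoom in on both for pixel positions.

Run:
```python
import cv2,numpy as np
t=cv2.imread("pics/top0.png");s=cv2.imread("pics/side0.png")
z=lambda im,x,y,w,h,f:cv2.resize(im[y:y+h,x:x+w],None,fx=f,fy=f,interpolation=cv2.INTER_CUBIC)
a=np.zeros((600,800,3),np.uint8)
p=z(t,180,130,230,120,3.4)[:,:780]; a[:p.shape[0],:p.shape[1]]=p   # top station 3.4x
q=z(t,375,265,60,60,3.2); a[408:600,0:192]=q
q=z(s,330,270,60,80,2.4); a[408:600,200:344]=q
cv2.imwrite("pics/z1.png",a)
cv2.imwrite("pics/z2.png",z(s,240,105,190,190,3.1))
```

```text
(no output)
```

View pics/z1.png

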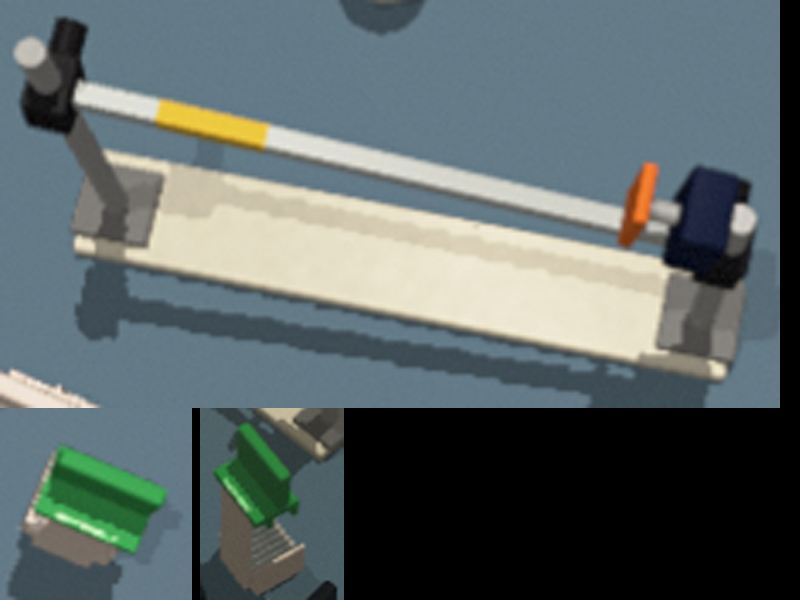

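View pics/z2.png

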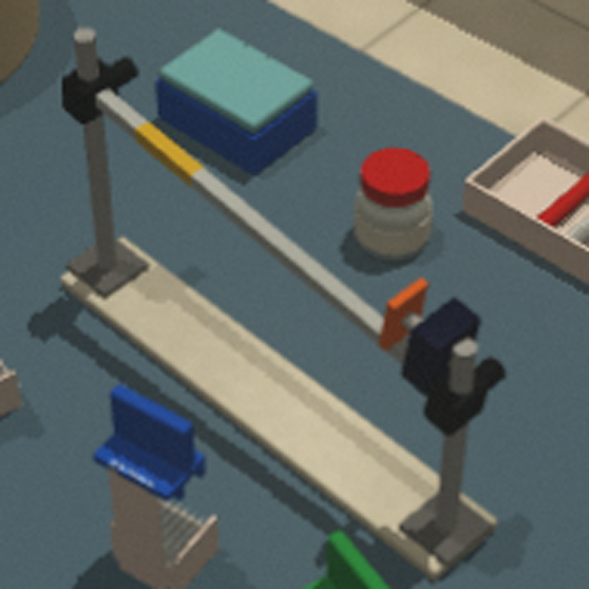

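The zooms give usable points: base corners at z = 12 mm, post tops, and the yellow band ends. The green carrier's spine faces the robot and its opening points away. Next I'll fit the poses.

```bash
cat > h.py <<'E'
import cv2,numpy as np
from scipy.spatial.transform import Rotation as R
from scipy.optimize import least_squares,minimize
from cell import env
def cam(n):
    d=env.get_image(n);return d
def proj(d,P):
    Rc=R.from_euler('xyz',d["attitude"],degrees=True).as_matrix()@np.diag([1,-1,-1.])
    rv=cv2.Rodrigues(Rc.T)[0];t=-Rc.T@np.array(d["position"])
    return cv2.projectPoints(np.array(P,float).reshape(-1,1,3),rv,t,np.array(d["camera_matrix"]),np.array(d["dist"]))[0][:,0]
def tri(d1,u1,d2,u2,x0=(.4,.1,.2)):
    f=lambda p:np.r_[proj(d1,p)[0]-u1,proj(d2,p)[0]-u2]
    r=least_squares(f,x0);return r.x,np.abs(r.fun).max()
def box(x,y,z):return np.array([[a,b,c] for a in x for b in y for c in z])
def place(L,p):return np.array(L)@R.from_euler('z',p[3]).as_matrix().T+p[:3]
FIN=box((-.006,.006),(-.032,.032),(-.022,.022));PL=box((-.028,.015),(-.032,.032),(-.030,-.022))
LIP=box((-.015,.015),(-.032,.032),(-.042,-.030))
def gmask(d):
    h=cv2.cvtColor(d["color"],cv2.COLOR_RGB2HSV)
    return cv2.inRange(h,(45,100,40),(75,255,255))>0
def fitgreen(views,p0,boxes=(FIN,PL,LIP)):
    ms=[gmask(d) for d in views]
    def cost(p):
        c=0
        for d,m in zip(views,ms):
            k=np.zeros((480*4,640*4),np.uint8)
            for b in boxes: cv2.fillConvexPoly(k,cv2.convexHull(np.round((proj(d,place(b,p))+.5)*4).astype(np.int32)),255)
            k=cv2.resize(k,(640,480),interpolation=cv2.INTER_AREA)/255.
            c+=np.abs(k-m).sum()/m.sum()
        return c
    best=min((minimize(cost,np.array(p0)+[0,0,0,a],method='Nelder-Mead',options=dict(initial_simplex=np.array(p0)+[0,0,0,a]+np.vstack([np.zeros(4),np.diag([.01,.01,.01,.15])]),maxiter=250)) for a in(-.2,0,.2)),key=lambda r:r.fun)
    return best.x,best.fun
E
python3 - <<'E'
from h import *
s,t=cam("side"),cam("top")
ys,xs=np.nonzero(gmask(t));print(xs.min(),xs.max(),ys.min(),ys.max(),len(xs))
g0,e=tri(s,np.argwhere(gmask(s)).mean(0)[::-1],t,np.argwhere(gmask(t)).mean(0)[::-1]);print(g0,e)
p,c=fitgreen([s,t],[*g0,-.3]);print("green",p,c, 'deg',np.degrees(p[3]))
T=lambda a,b:np.array([180+a/3.4,130+b/3.4]);S=lambda a,b:np.array([240+a/3.1,105+b/3.1])
obs=[(t,T(30,48),(0,.188,.255)),(t,T(742,215),(0,-.188,.210)),(s,S(85,35),(0,.188,.255)),(s,S(463,348),(0,-.188,.21)),
(s,S(62,277),(-.035,.21,.012)),(s,S(125,240),(.035,.21,.012)),(s,S(495,520),(.035,-.21,.012)),(s,S(437,563),(-.035,-.21,.012)),(t,T(75,240),(-.035,.21,.012)),(t,T(725,370),(-.035,-.21,.012)),(t,T(105,150),(.035,.21,.012))]
f=lambda q:np.concatenate([proj(d,place([P],[q[0],q[1],q[2],q[3]]))[0]-u for d,u,P in obs])
r=least_squares(f,[.45,.1,0,-.1]);print("station",r.x,np.degrees(r.x[3]));print(r.fun.reshape(-1,2).round(1).tolist())
q=r.x
for n,a,b in (("band hi",T(158,111),S(141,130)),("band lo",T(268,136),S(198,173)),("pad top ctr",T(645,170),S(420,287))):
    P,e=tri(t,a,s,b);L=R.from_euler('z',-q[3]).apply(P-q[:3]);print(n,P,e,"station",L, "top minus nominal", L[2]-.195-.123*L[1])
# band centroids by colour
c=[]
for d,(x0,x1,y0,y1) in ((t,(215,270,150,185)),(s,(275,310,140,170))):
    h=cv2.cvtColor(d["color"],cv2.COLOR_RGB2HSV);m=cv2.inRange(h,(20,130,90),(32,255,255));k=np.zeros_like(m);k[y0:y1,x0:x1]=m[y0:y1,x0:x1];c.append(np.argwhere(k).mean(0)[::-1])
P,e=tri(t,c[0],s,c[1]);L=R.from_euler('z',-q[3]).apply(P-q[:3]);print("band ctr",P,e,L,L[2]-.195-.123*L[1])
E
```

```text
386 426 277 309 744
[ 0.4321518  -0.20113091  0.1316117 ] 0.4571781833319051
green [ 0.43941786 -0.2013823   0.14359061 -0.28487581] 0.2934278612112391 deg -16.32218142391972
station [ 0.60948054  0.02983597 -0.00625127 -0.06624814] -3.7957390493626506
[[0.7, 0.2], [-0.9, -0.3], [0.7, 0.4], [1.3, -0.3], [-0.4, -0.2], [-0.3, -1.8], [2.0, -0.6], [0.0, 3.2], [-0.9, 1.6], [-0.4, 1.1], [-1.8, -1.8]]
band hi [0.6158702  0.15932479 0.19513093] 0.2604694489835424 station [-0.00219648  0.12962776  0.2013822 ] top minus nominal -0.009562019247791168
band lo [0.61102738 0.09804716 0.19225319] 0.06548840803299072 station [-0.00297211  0.06816396  0.19850445] top minus nominal -0.00487971313237219
pad top ctr [ 0.61171806 -0.10543735  0.21263134] 0.1528429990693212 station [ 0.01118767 -0.13482846  0.21888261] top minus nominal 0.04046650994617046
band ctr [0.61207547 0.13005653 0.19581137] 0.2012653229425041 [-0.00404533  0.1001725   0.20206264] -0.00525857764845482
```

Run:
```python
from h import *
s,t=cam("side"),cam("top")
for v,b in (([s,t],(FIN,PL)),([t],(FIN,PL)),([s],(FIN,PL))):
    p,c=fitgreen(v,[.439,-.201,.146,-.28],b);print(p,c,np.degrees(p[3]))
def onplane(d,u,z):
    return least_squares(lambda p:proj(d,[p[0],p[1],z])[0]-u,[.45,.1]).x
for n,u in (("whiteL",(178,240)),("whiteR",(222,258)),("blueL",(291,267)),("blueR",(325,267)),("postHi",(189,145))):
    print(n,onplane(t,np.array(u,float),.168 if n!="postHi" else .255))
print("white side",onplane(s,np.array((222,183.)),.168),"blue side",onplane(s,np.array((290,243.)),.168))
```

```text
[ 0.43955307 -0.20210452  0.14272962 -0.29928822] 0.2628509748920606 -17.147952013437997
[ 0.43988621 -0.20183787  0.14216842 -0.27718163] 0.136943917351887 -15.881337843494938
[ 0.4425111  -0.19902865  0.13775018 -0.30876882] 0.10492753623188406 -17.69115015462293
whiteL [0.46569906 0.22745798]
whiteR [0.44345447 0.14128154]
blueL [0.44393879 0.01467271]
blueR [ 0.45219679 -0.04613003]
postHi [0.61813631 0.21616244]
white side [0.45630521 0.20501006] blue side [ 0.43215772 -0.03069995]
```

Call:
servo_tool(motion=[[0, 0, -0.04, 0.12], [0, 0, -0.08, 0.24], [0, 0, -0.12, 0.36], [0, 0, -0.12, 0.48], [0, 0, -0.12, 0.6]], grip=0.2)

```text
time: 0.72
tool_pos: [0.2193, 0.5058, 0.3501]
eef_rot: [179.7, -0.2, 121.9]
ft_force: [0.7, -0.5, -0.8]
opening: 0.0643
grip_force: 0.0
```

Call:
servo_tool(motion=[[-0.04, -0.0105, 0, 0.1], [-0.08, -0.021, 0, 0.2], [-0.12, -0.0315, 0, 0.3], [-0.16, -0.042, 0, 0.4], [-0.2, -0.0525, 0, 0.5]])

```text
time: 1.13
tool_pos: [0.2806, 0.3058, 0.3466]
eef_rot: [180.0, 0.0, 93.3]
ft_force: [1.6, -0.6, 0.3]
opening: 0.0554
grip_force: 0.0
```

Call:
servo_tool(motion=[[-0.04, 0.01, 0, 0.07], [-0.08, 0.02, 0, 0.14], [-0.12, 0.03, 0, 0.21], [-0.16, 0.04, 0, 0.28], [-0.2, 0.05, 0, 0.35]])

```text
time: 1.55
tool_pos: [0.3429, 0.1092, 0.3469]
eef_rot: [179.9, -0.0, 73.3]
ft_force: [1.1, -0.0, 0.8]
opening: 0.0561
grip_force: 0.0
```

Call:
servo_tool(motion=[[-0.034, 0.0225, 0, 0], [-0.068, 0.045, 0, 0], [-0.102, 0.068, 0, 0], [-0.135, 0.091, 0, 0], [-0.168, 0.114, 0, 0]])

```text
time: 1.97
tool_pos: [0.4046, -0.0847, 0.3469]
eef_rot: [179.9, 0.0, 73.5]
ft_force: [1.2, 0.5, 0.6]
opening: 0.0556
grip_force: 0.0
```

Call:
servo_tool(motion=[[-0.034, 0.0225, 0.01, 0], [-0.068, 0.045, 0.03, 0], [-0.1, 0.066, 0.05, 0], [-0.1, 0.066, 0.08, 0], [-0.1, 0.066, 0.12, 0]])

```text
time: 2.38
tool_pos: [0.441, -0.2008, 0.2268]
eef_rot: [179.8, 0.1, 73.3]
ft_force: [0.9, 0.2, -0.5]
opening: 0.0561
grip_force: 0.0
```

Call:
servo_tool(motion=[[0, 0, 0.03, 0], [0, 0, 0.06, 0], [0, 0, 0.08, 0], [0, 0, 0.087, 0], [0, 0, 0.087, 0]])

```text
time: 2.8
tool_pos: [0.4385, -0.1964, 0.1381]
eef_rot: [-179.8, -0.1, 73.5]
ft_force: [-0.0, -0.3, 0.4]
opening: 0.0557
grip_force: 0.0
```

Call:
servo_tool(motion=[[0, 0, 0, 0], [0, 0, 0, 0], [0, 0, 0, 0], [0, 0, 0, 0], [0, 0, 0, 0]], grip=-1)

```text
time: 3.22
tool_pos: [0.44, -0.1975, 0.1406]
eef_rot: [179.9, 0.0, 73.5]
ft_force: [-0.1, -0.4, 0.6]
opening: 0.0271
grip_force: 0.0
```

Call:
servo_tool(motion=[[0, 0, 0, 0], [0, 0, 0, 0], [0, 0, 0, 0], [0, 0, 0, 0], [0, 0, 0, 0]])

```text
time: 3.63
tool_pos: [0.4394, -0.1971, 0.1398]
eef_rot: [-180.0, -0.0, 73.5]
ft_force: [-1.5, 0.3, 2.7]
opening: 0.0116
grip_force: 30.0
```

Call:
servo_tool(motion=[[0, 0, -0.01, 0], [0, 0, -0.04, 0], [0, 0, -0.08, 0], [0, 0, -0.12, 0], [0, 0, -0.16, 0]])

```text
time: 4.05
tool_pos: [0.4389, -0.1967, 0.3014]
eef_rot: [-179.9, -0.0, 73.5]
ft_force: [1.2, 0.0, -3.7]
opening: 0.012
grip_force: 30.0
```

Call:
servo_tool(motion=[[0.025, 0, -0.03, -0.04], [0.062, 0.003, -0.05, -0.09], [0.102, 0.006, -0.06, -0.14], [0.142, 0.008, -0.06, -0.18], [0.182, 0.01, -0.06, -0.215]])

```text
time: 4.47
tool_pos: [0.5013, -0.0239, 0.3611]
eef_rot: [179.9, 0.0, 85.9]
ft_force: [0.4, -1.0, -4.3]
opening: 0.0119
grip_force: 30.0
```

Call:
servo_tool(motion=[[0.04, 0.011, 0, 0], [0.08, 0.022, 0, 0], [0.12, 0.033, 0, 0], [0.147, 0.042, 0, 0], [0.1575, 0.0445, 0, 0]])

```text
time: 4.88
tool_pos: [0.5572, 0.1326, 0.3591]
eef_rot: [-179.9, -0.1, 86.0]
ft_force: [-0.7, -0.7, -3.3]
opening: 0.0119
grip_force: 30.0
```

Run:
```python
from h import *
s,t=cam("side"),cam("top")
print(env.read_state()["tool_pos"])
z=lambda d,x,y,w,h,f:cv2.resize(d["color"][y:y+h,x:x+w,::-1],None,fx=f,fy=f)
cv2.imwrite("pics/c1.png",np.hstack([z(t,160,110,200,200,2),z(s,180,60,200,200,2)]))
```

```text
[0.55660997 0.13028338 0.3589858 ]
```

View pics/c1.png

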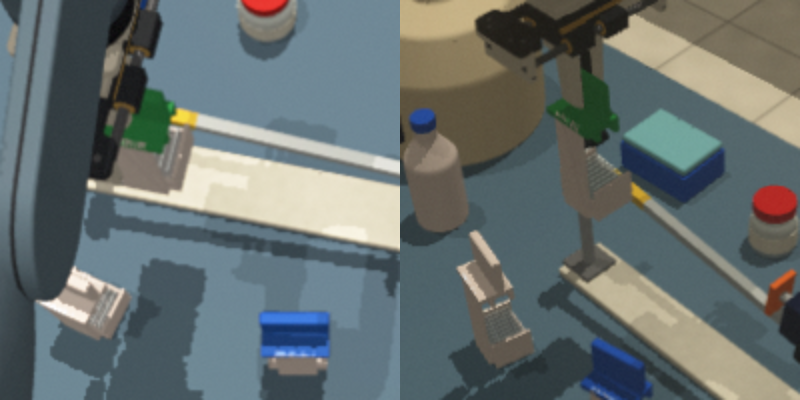

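The carrier hangs upright in the gripper on the robot side of the yellow band, with its basket clear of the rail. I'll descend beside the rail.

Call:
servo_tool(motion=[[0, 0, 0.03, 0], [0, 0, 0.06, 0], [0, 0, 0.09, 0], [0, 0, 0.1, 0], [0, 0, 0.1, 0]])

```text
time: 5.4
tool_pos: [0.5546, 0.1269, 0.2568]
eef_rot: [-179.6, 0.1, 85.7]
ft_force: [-0.1, -0.5, -2.6]
opening: 0.0118
grip_force: 30.0
```

Call:
servo_tool(motion=[[0, 0.012, 0, 0], [0, 0.027, 0, 0], [0, 0.042, 0, 0], [0, 0.055, 0, 0], [0, 0.055, 0, 0]])

```text
time: 5.82
tool_pos: [0.6146, 0.1229, 0.2619]
eef_rot: [179.7, 0.0, 85.7]
ft_force: [-0.0, 0.4, -2.6]
opening: 0.0116
grip_force: 30.0
```

Run:
```python
from h import *
s,t=cam("side"),cam("top")
st=env.read_state();print(st["tool_pos"],st["ft_force"],st["eef_rot"])
# predicted fin in side view from TCP
z=lambda d,x,y,w,h,f:cv2.resize(d["color"][y:y+h,x:x+w,::-1],None,fx=f,fy=f,interpolation=cv2.INTER_CUBIC)
cv2.imwrite("pics/c2.png",np.hstack([z(t,210,130,70,100,5.6),z(s,265,95,70,100,5.6)]))
```

```text
[0.61217257 0.12359858 0.26129359] [-0.5900667   0.05530908 -3.09552731] [1.79894394e+02 1.10096310e-03 8.57668481e+01]
```

View pics/c2.png

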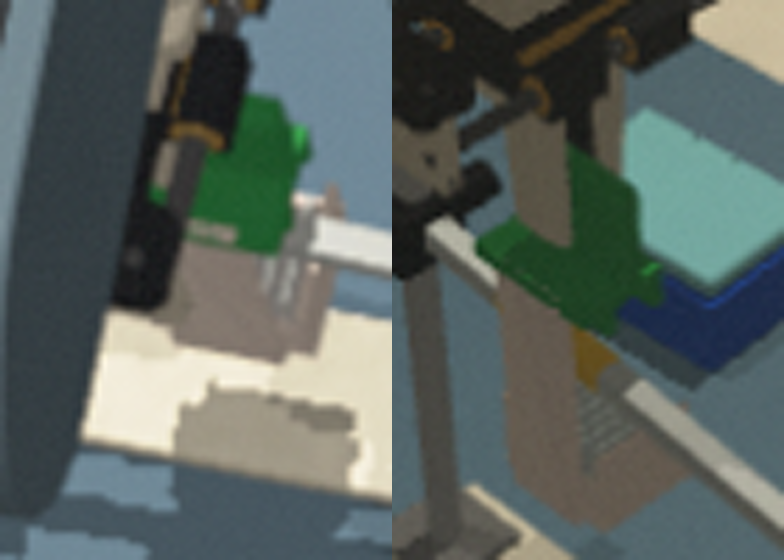

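The rail now runs between the lips and the basket. I'll refine the rail line from its far top edge in both views.

```bash
cat > rail.py <<'E'
from h import *
from scipy.ndimage import map_coordinates
s,t=cam("side"),cam("top")
P=lambda q,y:np.c_[q[0]+q[1]*y,y,q[2]+.122*y]   # far top edge in world, by y
q=np.array([.609+.006,.075,.187])
def edges(d,q,ys):
    g=cv2.cvtColor(d["color"],cv2.COLOR_RGB2GRAY).astype(float)
    u=proj(d,P(q,ys));o=proj(d,P(q+[.001,0,0],ys))-u
    k=np.gradient(u,axis=0);n=np.c_[-k[:,1],k[:,0]];n/=np.linalg.norm(n,axis=1)[:,None]
    n*=np.sign((n*o).sum(1))[:,None]
    w=np.arange(-6,6.01,.25)
    pr=map_coordinates(g,[(u[:,1:]+n[:,1:]*w),(u[:,:1]+n[:,:1]*w)],order=1)
    pr=cv2.GaussianBlur(pr,(0,0),sigmaX=3,sigmaY=.1)
    gr=np.gradient(pr,axis=1);i=gr.argmin(1);return u+n*w[i][:,None],n,gr.min(1)
ys=np.linspace(-.06,.075,40)
for it in range(4):
    E=[(d,)+edges(d,q,ys) for d in (t,s)]
    def f(q):return np.concatenate([((proj(d,P(q,ys))-e)*n).sum(1) for d,e,n,_ in E])
    r=least_squares(f,q,loss='soft_l1',f_scale=.3);q=r.x
print(q,np.abs(f(q)[:40]).mean(),np.abs(f(q)[40:]).mean(),E[0][3].mean(),E[1][3].mean())
for y in(-.1,0,.12):print(y,"rail centre x",q[0]-.006+q[1]*y,"top z",q[2]+.122*y)
E
python3 rail.py
```

```text
[0.61128206 0.06709429 0.18030196] 0.03525594421475563 0.06815052861458513 -9.626114961143106 -6.093292545705346
-0.1 rail centre x 0.598572626122654 top z 0.16810196186122087
0 rail centre x 0.6052820550329471 top z 0.18030196186122086
0.12 rail centre x 0.6133333697252987 top z 0.19494196186122084
```

Call:
servo_tool(motion=[[0, 0.0007, 0.01, 0.006], [0, 0.0007, 0.017, 0.006], [0, 0.0007, 0.02, 0.006], [0, 0.0007, 0.02, 0.006], [0, 0.0007, 0.02, 0.006]])

```text
time: 6.43
tool_pos: [0.6118, 0.1244, 0.2391]
eef_rot: [-179.9, 0.0, 85.5]
ft_force: [-0.3, 0.2, -2.5]
opening: 0.0115
grip_force: 30.0
```

Call:
servo_tool(motion=[[0, 0, 0.001, 0], [0, 0, 0.001, 0]])

```text
time: 6.6
tool_pos: [0.6123, 0.1244, 0.2388]
eef_rot: [180.0, -0.0, 85.5]
ft_force: [0.5, -0.2, -3.2]
opening: 0.0117
grip_force: 30.0
```

Call:
servo_tool(motion=[[0, 0, 0.0006, 0], [0, 0, 0.0012, 0], [0, 0, 0.0012, 0]])

```text
time: 6.85
tool_pos: [0.6122, 0.1243, 0.2374]
eef_rot: [-180.0, 0.0, 85.5]
ft_force: [-0.2, -0.6, -3.3]
opening: 0.0118
grip_force: 30.0
```

```bash
python3 rail.py | tail -1; python3 -c "
from cell import env;s=env.read_state();print(s['tool_pos'],s['ft_force'])"
```

```text
0.12 rail centre x 0.6132612556461752 top z 0.19493791494904197
[0.61226347 0.12429552 0.2374866 ] [-0.78369641  0.10528436 -3.72397937]
```

Call:
servo_tool(motion=[[0, 0, 0.0006, 0], [0, 0, 0.0012, 0], [0, 0, 0.0012, 0]])

```text
time: 7.2
tool_pos: [0.6122, 0.1243, 0.2361]
eef_rot: [-180.0, 0.0, 85.5]
ft_force: [-0.9, -0.8, -2.9]
opening: 0.0117
grip_force: 30.0
```

Call:
servo_tool(motion=[[0, 0, 0.0006, 0], [0, 0, 0.0012, 0], [0, 0, 0.0012, 0]])

```text
time: 7.45
tool_pos: [0.6122, 0.1243, 0.2349]
eef_rot: [-180.0, 0.0, 85.5]
ft_force: [-0.4, -0.0, -3.5]
opening: 0.0119
grip_force: 30.0
```

Call:
servo_tool(motion=[[0, 0, 0.0006, 0], [0, 0, 0.0012, 0], [0, 0, 0.0012, 0]])

```text
time: 7.7
tool_pos: [0.6122, 0.1243, 0.2337]
eef_rot: [-180.0, 0.0, 85.5]
ft_force: [-0.3, 0.8, -3.1]
opening: 0.0121
grip_force: 30.0
```

Call:
servo_tool(motion=[[0, 0, 0.0006, 0], [0, 0, 0.0012, 0], [0, 0, 0.0012, 0]])

```text
time: 7.95
tool_pos: [0.6122, 0.1243, 0.2325]
eef_rot: [-180.0, 0.0, 85.5]
ft_force: [-0.3, 0.4, -3.3]
opening: 0.012
grip_force: 30.0
```

Call:
servo_tool(motion=[[0, 0, 0.0006, 0], [0, 0, 0.0012, 0], [0, 0, 0.0012, 0]])

```text
time: 8.2
tool_pos: [0.6121, 0.1243, 0.2313]
eef_rot: [-180.0, 0.0, 85.5]
ft_force: [-0.2, 0.0, -3.4]
opening: 0.0115
grip_force: 30.0
```

Call:
servo_tool(motion=[[0, 0, 0.0006, 0], [0, 0, 0.0012, 0], [0, 0, 0.0012, 0]])

```text
time: 8.45
tool_pos: [0.6122, 0.1243, 0.2301]
eef_rot: [-180.0, 0.0, 85.5]
ft_force: [-0.9, 0.5, -3.2]
opening: 0.0119
grip_force: 30.0
```

Call:
servo_tool(motion=[[0, 0, 0.0006, 0], [0, 0, 0.0012, 0], [0, 0, 0.0012, 0]])

```text
time: 8.7
tool_pos: [0.6121, 0.1243, 0.2289]
eef_rot: [-180.0, 0.0, 85.5]
ft_force: [0.2, -0.0, -3.1]
opening: 0.0118
grip_force: 30.0
```

Call:
servo_tool(motion=[[0, 0, 0.0006, 0], [0, 0, 0.0012, 0], [0, 0, 0.0012, 0]])

```text
time: 8.95
tool_pos: [0.6121, 0.1243, 0.2277]
eef_rot: [-180.0, 0.0, 85.5]
ft_force: [-0.4, -0.8, -2.9]
opening: 0.0117
grip_force: 30.0
```

Call:
servo_tool(motion=[[0, 0, 0.0005, 0], [0, 0, 0.001, 0], [0, 0, 0.001, 0]])

```text
time: 9.2
tool_pos: [0.6122, 0.1243, 0.2268]
eef_rot: [-180.0, 0.0, 85.5]
ft_force: [-0.5, 0.4, -2.3]
opening: 0.0117
grip_force: 30.0
```

Call:
servo_tool(motion=[[0, 0, 0.0005, 0], [0, 0, 0.001, 0], [0, 0, 0.001, 0]])

```text
time: 9.45
tool_pos: [0.6124, 0.1243, 0.2263]
eef_rot: [180.0, -0.0, 85.5]
ft_force: [0.4, -0.9, -0.1]
opening: 0.012
grip_force: 30.0
```

Call:
servo_tool(motion=[[0, 0, 0.0005, 0], [0, 0, 0.0005, 0], [0, 0, 0.0005, 0], [0, 0, 0.0005, 0]])

```text
time: 9.78
tool_pos: [0.6125, 0.1243, 0.2259]
eef_rot: [179.9, -0.0, 85.5]
ft_force: [-0.0, -0.7, 2.2]
opening: 0.0119
grip_force: 30.0
```

Run:
```python
from h import *
s,t=cam("side"),cam("top")
z=lambda d,x,y,w,h,f:cv2.resize(d["color"][y:y+h,x:x+w,::-1],None,fx=f,fy=f,interpolation=cv2.INTER_CUBIC)
cv2.imwrite("pics/c3.png",np.hstack([z(t,210,130,70,100,5.6),z(s,265,95,70,100,5.6)]))
print(env.read_state()["ft_force"])
```

```text
[-0.64971825 -0.24979876  4.325181  ]
```

View pics/c3.png

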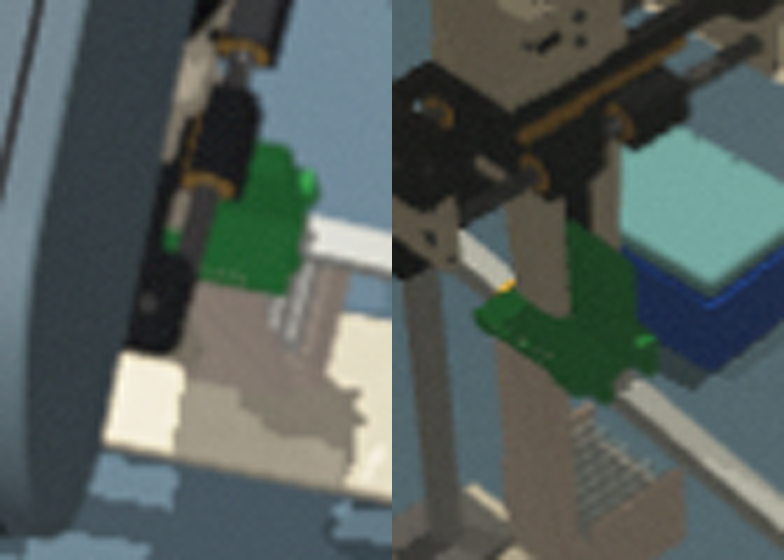

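The carrier sits over the rail, with about 7 N taken by the rail. Releasing now.

Call:
servo_tool(motion=[[0, 0, -0.0004, 0], [0, 0, -0.0004, 0], [0, 0, -0.0004, 0]])

```text
time: 10.13
tool_pos: [0.6125, 0.1243, 0.2259]
eef_rot: [180.0, -0.0, 85.5]
ft_force: [0.4, -1.5, 2.9]
opening: 0.0123
grip_force: 30.0
```

Call:
servo_tool(motion=[[0, 0, 0, 0], [0, 0, 0, 0], [0, 0, 0, 0], [0, 0, 0, 0], [0, 0, 0, 0]], grip=0.4)

```text
time: 10.55
tool_pos: [0.6121, 0.1243, 0.2255]
eef_rot: [-180.0, 0.0, 85.5]
ft_force: [0.0, 0.4, -0.2]
opening: 0.0404
grip_force: 0.0
```

Call:
servo_tool(motion=[[0, 0, 0, 0], [0, 0, 0, 0], [0, 0, 0, 0], [0, 0, 0, 0], [0, 0, 0, 0]])

```text
time: 10.97
tool_pos: [0.6122, 0.1243, 0.2258]
eef_rot: [180.0, -0.0, 85.5]
ft_force: [-0.1, -0.3, -0.4]
opening: 0.065
grip_force: 0.0
```

Call:
servo_tool(motion=[[0, 0, -0.02, 0], [0, 0, -0.05, 0], [0, 0, -0.09, 0], [0, 0, -0.09, 0], [0, 0, -0.09, 0]])

```text
time: 11.38
tool_pos: [0.6136, 0.1244, 0.3191]
eef_rot: [179.6, -0.0, 85.5]
ft_force: [0.1, 0.4, 0.4]
opening: 0.0651
grip_force: 0.0
```

Run:
```python
from h import *
s,t=cam("side"),cam("top")
z=lambda d,x,y,w,h,f:cv2.resize(d["color"][y:y+h,x:x+w,::-1],None,fx=f,fy=f,interpolation=cv2.INTER_CUBIC)
cv2.imwrite("pics/c4.png",np.hstack([z(t,210,130,200,130,2),z(s,260,120,200,130,2)]))
for d in(s,t):print(np.argwhere(gmask(d)).mean(0)[::-1])
q=tri(s,np.argwhere(gmask(s)).mean(0)[::-1],t,np.argwhere(gmask(t)).mean(0)[::-1]);print(q)
st=env.read_state();print(st["tool_pos"],st["ft_force"],st["time"])
```

```text
[344.54218534 189.73305671]
[333.37825059 186.90898345]
(array([ 0.58968038, -0.04197391,  0.21058175]), np.float64(0.5478195079165857))
[0.61193293 0.12429929 0.31522077] [ 0.83648568 -0.18255344 -0.28944087] 11.4833
```

View pics/c4.png

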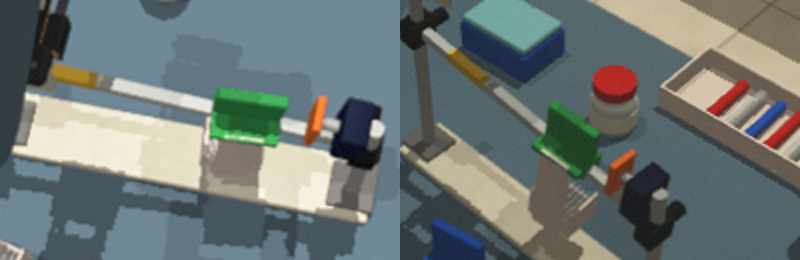

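The carrier was photographed mid-slide, upright on the rail. While it finishes, I'll close the gripper and move uphill of the dock position.

Call:
servo_tool(motion=[[-0.02, 0, 0, 0], [-0.05, 0.001, 0, 0], [-0.08, 0.002, 0, 0], [-0.105, 0.003, 0, 0], [-0.114, 0.003, 0, 0]], grip=-1)

```text
time: 11.9
tool_pos: [0.6054, 0.0073, 0.3136]
eef_rot: [-179.8, 0.1, 85.3]
ft_force: [-0.1, 0.8, 0.3]
opening: 0.036
grip_force: 0.0
```

Call:
servo_tool(motion=[[0, 0, 0, 0], [0, 0, 0, 0], [0, 0, 0, 0], [0, 0, 0, 0], [0, 0, 0, 0]])

```text
time: 12.32
tool_pos: [0.6062, 0.0118, 0.3157]
eef_rot: [-180.0, -0.0, 85.6]
ft_force: [-1.1, 0.3, -0.6]
opening: 0.0035
grip_force: 0.0
```

```bash
cat > look.py <<'E'
import sys
from h import *
s,t=cam("side"),cam("top")
z=lambda d,x,y,w,h,f:cv2.resize(d["color"][y:y+h,x:x+w,::-1],None,fx=f,fy=f,interpolation=cv2.INTER_CUBIC)
cv2.imwrite(sys.argv[1],np.hstack([z(t,280,130,140,130,2.8),z(s,310,150,140,130,2.8)]))
for d in(s,t):print(np.argwhere(gmask(d)).mean(0)[::-1])
q=tri(s,np.argwhere(gmask(s)).mean(0)[::-1],t,np.argwhere(gmask(t)).mean(0)[::-1]);print(q)
st=env.read_state();print(st["tool_pos"],st["ft_force"],st["time"],st["opening"])
E
python3 look.py pics/c5.png; python3 look.py pics/c5.png
```

```text
[353.72863568 198.98350825]
[346.21871203 190.36573512]
(array([ 0.59110166, -0.06572867,  0.19761247]), np.float64(0.29406254208396376))
[0.60624839 0.01143841 0.31577272] [-0.04126201  1.18488287 -0.68953095] 12.4167 0.0009844823945750932
[353.51775148 198.99556213]
[346.1968599  190.37439614]
(array([ 0.59088006, -0.0656025 ,  0.19777394]), np.float64(0.39273150104065735))
[0.60624009 0.01107296 0.31578931] [-1.09379928  0.64727511  0.14957488] 12.5167 0.0008373549999739901
```

View pics/c5.png

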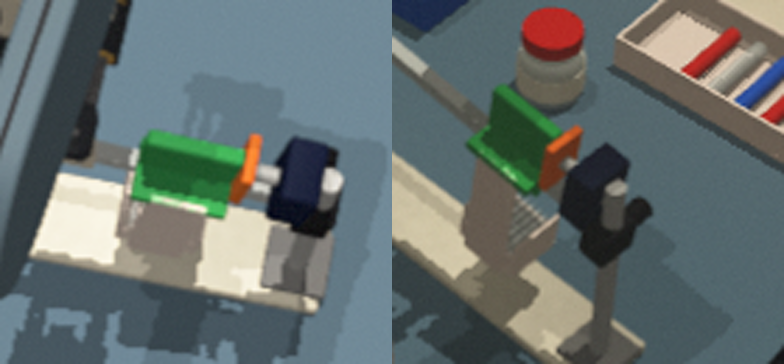

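The carrier rests against the orange pad, with its fin centre near y = -0.066 and upright. I'll descend behind it.

Call:
servo_tool(motion=[[0, 0, 0.03, 0], [0, 0, 0.065, 0], [0, 0, 0.095, 0], [0, 0, 0.11, 0], [0, 0, 0.11, 0]])

```text
time: 12.93
tool_pos: [0.6037, 0.011, 0.2013]
eef_rot: [-179.5, -0.0, 85.5]
ft_force: [-0.3, -1.1, 0.3]
opening: 0.0008
grip_force: 0.0
```

Call:
servo_tool(motion=[[-0.01, 0, 0, 0], [-0.02, 0, 0, 0], [-0.024, 0, 0, 0], [-0.026, 0, 0, 0], [-0.026, 0, 0, 0]])

```text
time: 13.35
tool_pos: [0.6048, -0.0166, 0.2071]
eef_rot: [179.9, 0.0, 85.4]
ft_force: [-0.1, -0.2, 0.2]
opening: 0.0005
grip_force: 0.0
```

Call:
servo_tool(motion=[[-0.002, 0, 0, 0], [-0.004, 0, 0, 0], [-0.006, 0, 0, 0], [-0.007, 0, 0, 0]])

```text
time: 13.68
tool_pos: [0.6036, -0.0226, 0.2058]
eef_rot: [180.0, 0.0, 85.5]
ft_force: [0.3, 0.4, -0.3]
opening: 0.0005
grip_force: 0.0
```

Call:
servo_tool(motion=[[-0.001, 0, 0, 0], [-0.002, 0, 0, 0], [-0.003, 0, 0, 0], [-0.003, 0, 0, 0]])

```text
time: 14.02
tool_pos: [0.6035, -0.0249, 0.2057]
eef_rot: [180.0, -0.1, 85.5]
ft_force: [0.5, 2.5, -0.8]
opening: 0.0007
grip_force: 1.3
```

Call:
servo_tool(motion=[[-0.001, 0, 0.0001, 0], [-0.002, 0, 0.0002, 0], [-0.003, 0, 0.0003, 0], [-0.004, 0, 0.0005, 0]])

```text
time: 14.35
tool_pos: [0.6033, -0.0279, 0.2053]
eef_rot: [180.0, -0.1, 85.5]
ft_force: [0.9, 6.2, 0.7]
opening: 0.0004
grip_force: 3.1
```

Call:
servo_tool(motion=[[-0.001, 0, 0.0001, 0], [-0.002, 0, 0.0002, 0], [-0.003, 0, 0.0003, 0], [-0.004, 0, 0.0005, 0]])

```text
time: 14.68
tool_pos: [0.603, -0.0319, 0.2048]
eef_rot: [180.0, -0.1, 85.5]
ft_force: [0.4, 5.9, 0.7]
opening: 0.0005
grip_force: 3.1
```

Call:
servo_tool(motion=[[-0.001, 0, 0.0001, 0], [-0.002, 0, 0.0002, 0], [-0.003, 0, 0.0003, 0]])

```text
time: 14.93
tool_pos: [0.6028, -0.0349, 0.2045]
eef_rot: [180.0, -0.1, 85.5]
ft_force: [0.5, 6.0, 1.1]
opening: 0.0004
grip_force: 3.1
```

```bash
python3 look.py pics/c6.png
```

```text
[357.3411215  201.74922118]
[357.21153846 193.50524476]
(array([ 0.58207548, -0.08509831,  0.21082613]), np.float64(1.205769693446257))
[ 0.60275843 -0.03506848  0.20450086] [0.99568047 4.90154838 0.37913193] 15.0333 0.0009044252507304499
```

Now smaller steps, watching for the hard end.

Call:
servo_tool(motion=[[-0.0007, 0, 0.0001, 0], [-0.0014, 0, 0.0002, 0]])

```text
time: 15.2
tool_pos: [0.6027, -0.0363, 0.2043]
eef_rot: [180.0, -0.1, 85.5]
ft_force: [1.4, 6.3, 1.6]
opening: 0.0007
grip_force: 3.1
```

Call:
servo_tool(motion=[[-0.0005, 0, 0.0001, 0], [-0.001, 0, 0.0001, 0]])

```text
time: 15.37
tool_pos: [0.6026, -0.0373, 0.2042]
eef_rot: [180.0, -0.1, 85.5]
ft_force: [1.4, 6.8, -1.0]
opening: 0.0004
grip_force: 3.1
```

Call:
servo_tool(motion=[[-0.0005, 0, 0.0001, 0], [-0.001, 0, 0.0001, 0]])

```text
time: 15.53
tool_pos: [0.6025, -0.0383, 0.2041]
eef_rot: [180.0, -0.1, 85.5]
ft_force: [1.2, 6.0, 0.4]
opening: 0.0004
grip_force: 3.1
```

Call:
servo_tool(motion=[[-0.0005, 0, 0.0001, 0], [-0.001, 0, 0.0001, 0]])

```text
time: 15.7
tool_pos: [0.6025, -0.0387, 0.2041]
eef_rot: [180.0, -0.2, 85.5]
ft_force: [2.5, 8.6, 1.0]
opening: 0.0007
grip_force: 4.5
```

Call:
servo_tool(motion=[[-0.0003, 0, 0, 0], [-0.0003, 0, 0, 0]])

```text
time: 15.87
tool_pos: [0.6025, -0.0387, 0.2041]
eef_rot: [180.0, -0.2, 85.5]
ft_force: [1.8, 8.0, 0.3]
opening: 0.0002
grip_force: 4.4
```

Call:
servo_tool(motion=[[-0.0005, 0, 0, 0], [-0.0005, 0, 0, 0], [-0.0005, 0, 0, 0]])

```text
time: 16.12
tool_pos: [0.6025, -0.0387, 0.2041]
eef_rot: [180.0, -0.3, 85.5]
ft_force: [1.7, 9.3, -0.0]
opening: 0.0003
grip_force: 4.9
```

The position has stopped changing while the force rises, so the pad is at its hard end. Backing off.

Call:
servo_tool(motion=[[0.002, 0, 0, 0], [0.008, 0, 0, 0], [0.025, 0, 0, 0], [0.045, 0, 0, 0], [0.045, 0, 0, 0]])

```text
time: 16.53
tool_pos: [0.6055, 0.0057, 0.2039]
eef_rot: [-180.0, -0.0, 85.6]
ft_force: [-0.2, 0.4, 0.1]
opening: 0.0002
grip_force: 0.0
```

Call:
servo_tool(motion=[[0, 0, -0.03, 0], [0, 0, -0.07, 0], [0, 0, -0.1, 0], [0, 0, -0.1, 0], [0, 0, -0.1, 0]])

```text
time: 16.95
tool_pos: [0.6066, 0.0023, 0.3063]
eef_rot: [179.7, 0.1, 85.5]
ft_force: [-0.3, -0.5, -0.7]
opening: 0.0
grip_force: 0.0
```

```bash
python3 look.py pics/c7.png
```

```text
[358.16593886 202.97671033]
[353.23654709 192.9529148 ]
(array([ 0.58872418, -0.07917218,  0.19642401]), np.float64(0.027728499152033237))
[0.60507678 0.00276771 0.30284364] [ 0.47728923 -1.01143152 -0.58297117] 17.05 0.0003770270827944947
```

View pics/c7.png

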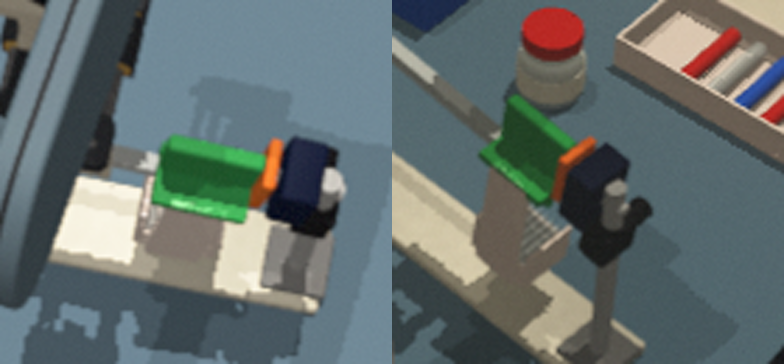

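The pad is fully home against the housing, the carrier hangs upright against it, and the gripper is clear. Carrier shift by camera is 13.6 mm. Handing in.

```bash
python3 -c "
from cell import env;print(env.finish_job())"
```

```text
the job is handed in; nothing more can be done
None
```

The green carrier hangs on the rail against the orange pad. The pad was pushed to its hard end, the gripper is clear, and I handed the job in at about 17 s; the hand-in gave no verdict.

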